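# Slide the loaded job tray over the dust gap and latch it in its dock

### The job

Slide the blue job tray off the aluminium stand, across the open dust gap and in between the white guides of the grey docking ledge, keeping it level all the way: do not let its front-heavy nose sag into the gap, and do not lift it off the surfaces. Press it gently on against the sprung stop, whose place you must feel for, until the red latch snaps down behind the tray's front wall, then let go. Spill nothing from the tray, never ram the stop or drive its buffer to the hard end, and leave the things around it where they are.

Things in the scene. Friction and masses are not known exactly. Their poses are not given: they have to be found in the camera images.
- stand: fixed aluminium stand, level deck 165 mm long (its x) by 116 mm wide, deck top 60 mm above the bench. Origin on the bench under the middle of the deck; its +x points over the gap towards the dock. The deck ends 82.5 mm ahead of the origin with nothing beyond it
- dock: fixed grey docking ledge 208 mm long, 108 mm wide, beyond the gap (76 to 88 mm wide; dust pan on the bench under it). Origin on the bench under the middle of its front edge, +x = direction in which the tray is pushed in. Deck top 59 mm above the bench (1 mm lower than the stand); not quite in line with the stand: up to 4 mm aside, 0.03 rad turned
- ledge_edge (a point): middle of the dock's front edge at deck-top height, axes of the dock. The edge dips 5 mm over the first 12 mm as a lead-in lip. White side guides 20 mm high stand 97 mm apart inside (tray 92 mm wide), straight from x = 33 mm, with a mouth flared to about 126 mm at the front
- tray: loose blue plastic tray 140 mm long (its x, +x = nose, goes first), 92 mm wide, walls 4 mm thick, 30 mm high, floor 4 mm; origin under its middle. Front compartment holds two steel bushes, a brass ring and a felt disc; the 50 mm between the rear grip plate and a cross divider are empty, room for a finger. Loaded 0.4 to 0.65 kg; pushed without being held at the rear it tips into the gap
- tray_nose (a point): lowest middle point of the tray's nose face (tray x = +70 mm, z = 0), axes of the tray
- tray_grip (a point): middle of the tray's rear grip plate (10 mm thick, tray x = -70 to -60 mm; 78 mm wide; top 62 mm above the underside), 44 mm above the underside: a good place to pinch it across its thickness; axes of the tray
- buffer (a joint): sprung black buffer of the aluminium end stop, which is clamped on the dock at a setting that differs each time, not measured: free buffer face at dock x = 132 to 166 mm. m pushed in by the tray: 0 = free, 0.010 = bottomed hard. Starts at about 3.5 N, rises 1.3 N per mm, damped (0.4 N more per 10 mm/s); the latch drops at about 0.005 then holds the tray with the buffer about 0.004 in
- latch (a joint): red spring latch on the end stop, hooked nose 16 mm wide over the middle of the ledge. rad: 0 = down; the tray's front wall lifts it to about 0.18 (about 2 to 5 N of push, starting 19 mm before the buffer is met) and it snaps back to 0 once its hook is behind that wall. All told 10 to 15 N of push seats it; the buffer bottoms at about 17 to 20 N
- felt: green felt disc, 35 mm across, 9 mm high, loose in the tray; origin under its middle
- bush_a: steel bush, 22 mm across, 14 mm high, loose in the tray; origin under its middle
- bush_b: steel bush, 22 mm across, 14 mm high, loose in the tray; origin under its middle
- ring: brass ring, 32 mm across, 9 mm high, loose in the tray; origin under its middle
- oil_can: bystander: red oil can with a long spout, 56 mm across, 147 mm high; origin under its middle
- tape: bystander: tape roll lying flat, 70 mm across, 19 mm high; origin under its middle
- pliers: bystander: blue-handled pliers, 156 mm long, 12 mm high; origin under their middle
Not all that is in view belongs to the job. What is shaped like the tray but turquoise is not meant.

How it is judged:
By the outcome, as a careful person would: the job done as asked, in the order asked, and still so for the second after the job is handed in, with the robot touching nothing.
It also fails if it takes over 45 s, if anything falls off the work surface, if the arm or the gripper's body presses on something with over 40 N, if the wrist force passes 120 N, or if a joint passes its speed limit or range.

### The arm

A 6-joint arm with a two-finger parallel gripper is mounted at the origin on a cart in front of the work surface, level with it; the furniture and walls round the work are solid. World frame = base frame: x ahead of the robot, y to its left, z up, the work surface at z = 0. Lengths are in mm, angles in rad, forces in N, time in s.
With the tool pointing down it reaches from about 275 to 750 mm from the base axis. Payload 10.2 kg.
Tool frame: the origin (TCP) lies at the very end of the fingers, on their centre line; the grasp point (between the pads) lies 19 mm behind it; z points along the fingers, y is the direction in which the jaws open and shut (so a half turn about z gives the same grasp; the last joint's range is limited). The gripper opens to 85 mm and grips with 20 to 120 N. Pads are 22 mm wide; open, the fingers measure 114 mm over their backs; the gripper's body (76 mm by 85 mm) begins 54 mm behind the grasp point. The pads swing forward as they close: fully open they stand 13 mm farther back than shut.
Start: joints at [0.93, 0.313, 1.498, -0, 1.331, -0.223], TCP at [213.032, 479.842, 203.194] pointing down, gripper open.
Joint ranges: [-2.94, 2.94], [-0.97, 2.17], [0.19, 2.56], [-1.23, 4.37], [0.02, 3.11], [-2.88, 2.88]. Speed limits (rad/s): [2.39, 2.39, 3.01, 3.14, 3.14, 3.14].

### API

Orientations are given as a unit quaternion [w, x, y, z].
In Python, from rig import * gives the robot as it stands. The module is installed in compiled form; this text tells all that it offers.
- The arm moves only by the shell command python3 -m crank 'ROWS' [FORCE]. ROWS is a JSON object of lists of equal length, an entry for each row: "dp": the shift along the world's x, y, z in cm, a list of three; "delta_rot": the turn, a rotation vector about the world's x, y, z in degrees, a list of three; "claw": the closure in counts, from 0 (fully open) to 255 (shut). A call has 1 to 10 rows; each row shifts and turns the commanded pose from where the row before left it; what a row does not reach is not made up. A row lasts 1/10 s, in which the tool goes at most 50 mm and 8.59 degrees, less where a joint would pass 70% of its speed; a pose out of reach is approached as far as the arm can. A call is refused whole if a number of a shift passes 5 or a number of a turn 8.59, either way. A call with a gripper value outside its range is refused whole. The fingers move at their own pace and stop on an object; FORCE is the grip in N (left out, the last holds). Time passes only in rows, so rows that do not move let the fingers close. It gives the time, the measured TCP pose, the force and the opening at its end, in the units of the state.
- sense(): the state, without advancing time (a new reading comes with each control period).
- capture(name): name is "side" or "top" or "wrist"; returns (picture, depth): 480x640x3 uint8, red, green, blue; 480x640 float32, mm along the optical axis (not along the pixel's ray), 0 where there is no reading.
- camera_model(name): a dict with "fx", "fy", "cx", "cy" (pixels), "cam_to_world" (4x4, takes a point from camera to world coordinates); the wrist camera has in their place "T_tool_cam" (4x4, takes a point from camera to tool coordinates, whose origin is the TCP and whose axes are the flange's). Camera axes: x right, y up, looking along -z (the intrinsics and any distortion apply to the point x, -y, -z); pixel columns grow to the right and rows downward; lengths in mm; the calibration is good to about 2 mm. A picture is of the moment at which its call begins: read the wrist's pose just before it. camera_model takes no time and is no camera call.
- finish_job(): hands the job in, once; it reports no verdict.
Trained networks look in the newest picture that a camera, given by its name, has taken for a name from the list of things; names that differ only in an ending like _2 or _b are one class to them, and where a whole thing is asked for, a point or a joint stands for the part that bears it (a point fixed in the world has none). Each returns a list of dicts, best first, with "p" (0 to 1); they miss things now and then, are a little off and sometimes report something else, mostly with a low value. They report only what shows in the picture. A call takes as long as a camera call. They do not tell look-alikes from the thing itself.
- boxes_of(camera, target): "centre" ([column, row] in pixels, amid what is visible of it).
- masks_of(camera, target): "region" (480x640 bool, what is visible of it) and "centre" ([column, row] in pixels, amid what is visible of it).
- pinpoint(camera, target): "centre" ([column, row] in pixels: a listed point, or the origin of a listed thing).
The state is a dict: "time_s": time; "joints": joint angles; "dq": joint speeds; "tau": joint torques, N m; "eef_pos": TCP position; "ee_rot": TCP orientation; "force": force on the tool from outside, world axes, zero at the start; "wrist_torque": the same for the moment, N m; "grip_width": opening from 0.0 (shut) to 1.0 (fully open).
Only numpy, scipy, OpenCV 4.12 (cv2) and the standard library are available. Lean on these libraries where they do the work, as an engineer would, in place of code of your own. Each camera call takes 0.05 s, during which the arm holds its last target.

## Working session

There is one attempt and no reset: what is moved stays moved. The work goes in short steps, Python scripts to look and compute and a shell command to move; the robot and the scene stay as the last step left them, time stands still between calls to the robot, and variables do not carry over. Pictures are saved under pics/ and viewed, and the job is handed in when it is done.

```bash
mkdir -p pics; python3 - <<'E'
from rig import *
import cv2
s=sense(); print({k:s[k] for k in s})
for c in ("top","side","wrist"):
    p,d=capture(c); cv2.imwrite(f"pics/{c}0.png",p[:,:,::-1]); m=camera_model(c)
    print(c,{k:(v.tolist() if hasattr(v,'tolist') else v) for k,v in m.items()})
E
```

```text
{'time_s': 0.0, 'joints': array([ 9.29619834e-01,  3.13472702e-01,  1.49846007e+00, -4.86377944e-06,
        1.33100274e+00, -2.23437803e-01]), 'dq': array([ 9.59269099e-04,  1.80715059e-03,  5.80662565e-05,  3.69211292e-04,
       -1.54998167e-04, -1.38740624e-03]), 'tau': array([ 9.87504536e-04, -4.12264967e+01, -2.59743404e+01, -1.25649899e-04,
        4.10784371e-03,  2.81094538e-05]), 'eef_pos': array([212.83446718, 479.59216733, 202.61483682]), 'ee_rot': array([-2.79161877e-04,  2.07353338e-01,  9.78265885e-01, -6.10648215e-04]), 'force': array([0.7045165 , 0.14661511, 0.24846325]), 'wrist_torque': array([-0.00118261, -0.04758486,  0.05796839]), 'grip_width': 1.0005687123585927}
top {'fx': 615.2824939679896, 'fy': 615.2824939679896, 'cx': 312.85205721197394, 'cy': 239.50725173625395, 'cam_to_world': [[-0.05107284049405834, 0.9712130586201302, -0.23267307478434232, 270.091644800944], [-0.998693585321444, -0.04928492250914694, 0.013495149168020412, 325.6474647320391], [0.0016393906392967515, 0.23305834286504115, 0.9724613726104152, 1230.496577323742], [0.0, 0.0, 0.0, 1.0]]}
side {'fx': 558.4856204369344, 'fy': 558.4856204369344, 'cx': 314.04060789152226, 'cy': 240.73596226856012, 'cam_to_world': [[0.9986360431902956, -0.03713253071940956, 0.036704610113744054, 551.0726355917362], [0.05185701465298443, 0.6236057144473326, -0.7800171555420512, -519.2916651851576], [0.00607480637633954, 0.7808566373355639, 0.6246807253761603, 764.9016112369567], [0.0, 0.0, 0.0, 1.0]]}
wrist {'fx': 430.74563634984054, 'fy': 430.74563634984054, 'cx': 323.8042899579395, 'cy': 235.66878672995358, 'T_tool_cam': [[-0.00013773085235501954, 0.9493916397588803, 0.31409472358852836, 80.98766478617111], [0.9999990308614873, 0.0005659041885405924, -0.0012720175049921458, -0.6330304717653279], [-0.001385390304543749, 0.31409424399118036, -0.9493907976093461, -171.22510668045283], [0.0, 0.0, 0.0, 1.0]]}
```

View pics/top0.png

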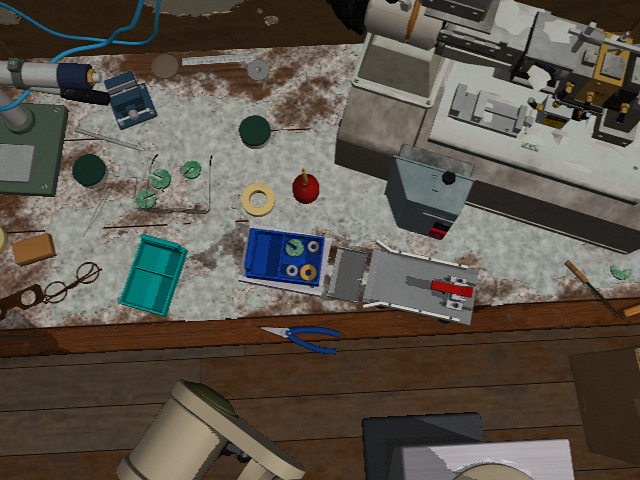

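View pics/side0.png

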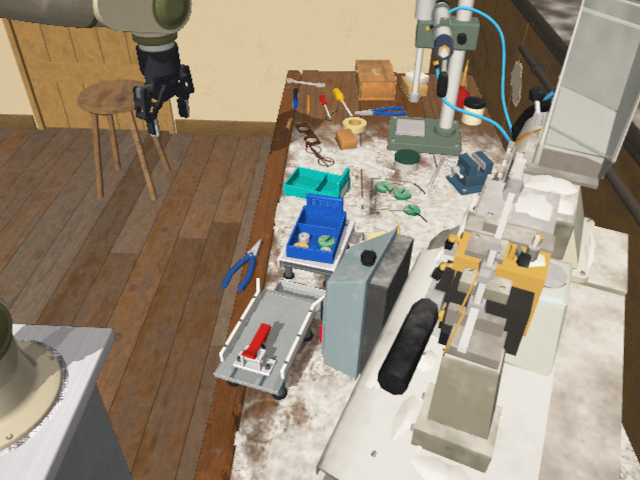

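View pics/wrist0.png

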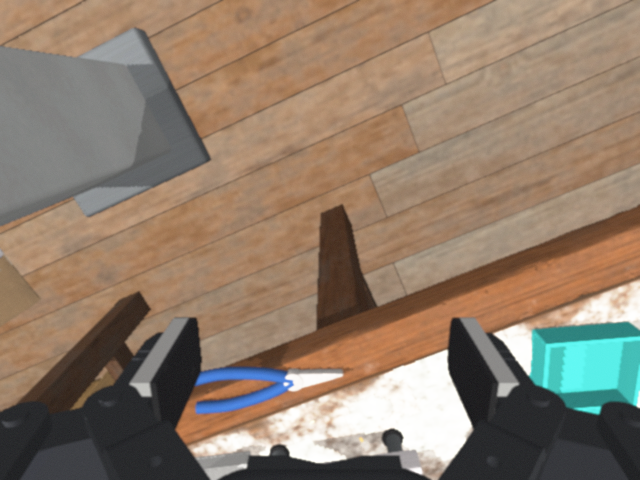

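The blue tray is at about (285,258) in the top view, on the stand. The turquoise look-alike is at (153,273), standing on the bench with no stand under it. The dock is at (420,282), with its red latch at (450,288). I'll measure these next.

```bash
cat > h.py <<'E'
from rig import *
import numpy as np, cv2
from scipy.spatial.transform import Rotation as R
def ray(cam,uv,M=None):
    m=camera_model(cam); M=m["cam_to_world"] if M is None else M; M=np.array(M)
    d=np.array([(uv[0]-m["cx"])/m["fx"],-(uv[1]-m["cy"])/m["fy"],-1.0])
    return M[:3,3],M[:3,:3]@d
def atz(cam,uv,z,M=None):
    o,d=ray(cam,uv,M); return o+d*(z-o[2])/d[2]
def cloud(cam,depth,M=None):
    m=camera_model(cam); M=np.array(m["cam_to_world"] if M is None else M)
    v,u=np.mgrid[:480,:640]
    P=np.stack([(u-m["cx"])/m["fx"]*depth,-(v-m["cy"])/m["fy"]*depth,-depth],-1)
    return P@M[:3,:3].T+M[:3,3]
def wristM(s):
    q=s["ee_rot"];T=np.eye(4);T[:3,:3]=R.from_quat([q[1],q[2],q[3],q[0]]).as_matrix();T[:3,3]=s["eef_pos"]
    return T@np.array(camera_model("wrist")["T_tool_cam"])
def proj(cam,P,M=None):
    m=camera_model(cam); M=np.array(m["cam_to_world"] if M is None else M)
    p=(np.asarray(P)-M[:3,3])@M[:3,:3]
    return np.stack([m["cx"]+m["fx"]*p[...,0]/-p[...,2],m["cy"]+m["fy"]*p[...,1]/p[...,2]],-1)
E
python3 - <<'E'
from h import *
p,d=capture("top"); np.savez("top0.npz",p=p,d=d)
for t,z in (("tray",60),("tray_nose",60),("tray_grip",104),("stand",0),("dock",0),("ledge_edge",59),("oil_can",0),("tape",0),("pliers",0)):
    for r in pinpoint("top",t)[:2]: print("top",t,round(r["p"],2),np.round(r["centre"]),np.round(atz("top",r["centre"],z),1))
p,d=capture("side"); np.savez("side0.npz",p=p,d=d)
for t,z in (("tray",60),("tray_nose",60),("tray_grip",104),("stand",0),("dock",0),("ledge_edge",59),("pliers",0)):
    for r in pinpoint("side",t)[:2]: print("side",t,round(r["p"],2),np.round(r["centre"]),np.round(atz("side",r["centre"],z),1))
p=np.load("top0.npz")["p"]
c=p[200:345,225:495]; cv2.imwrite("pics/crop0.png",cv2.resize(c,(800,430),interpolation=cv2.INTER_CUBIC)[:,:,::-1])
p=np.load("side0.npz")["p"]
c=p[180:400,200:420]; cv2.imwrite("pics/crop1.png",cv2.resize(c,(600,600),interpolation=cv2.INTER_CUBIC)[:,:,::-1])
E
```

```text
top tray 0.65 [288. 258.] [516.7 360.4  60. ]
top tray 0.6 [155. 277.] [491.2 617.6  60. ]
top tray_nose 0.97 [145. 309.] [431.  635.1  60. ]
top tray_nose 0.82 [319. 263.] [502.  299.7  60. ]
top tray_grip 0.8 [161. 244.] [545.8 595.6 104. ]
top tray_grip 0.65 [250. 246.] [533.5 428.7 104. ]
top dock 0.89 [364. 281.] [472.2 210.7   0. ]
top ledge_edge 0.87 [368. 278.] [468.9 207.2  59. ]
top oil_can 0.88 [304. 193.] [665.7 322.    0. ]
top oil_can 0.44 [249. 250.] [550.1 439.4   0. ]
top tape 0.63 [260. 200.] [655.5 415.3   0. ]
top pliers 0.94 [300. 335.] [372.1 343.7   0. ]
top pliers 0.55 [260. 202.] [651.1 415.    0. ]
side tray 0.96 [317. 190.] [507.  545.8  60. ]
side tray 0.83 [315. 239.] [512.1 366.7  60. ]
side tray_nose 0.82 [290. 183.] [442.4 571.6  60. ]
side tray_nose 0.75 [310. 263.] [505.3 291.6  60. ]
side tray_grip 0.84 [327. 202.] [532.3 434.6 104. ]
side tray_grip 0.81 [341. 185.] [560.9 502.  104. ]
side stand 0.9 [319. 259.] [519.8 374.6   0. ]
side dock 0.7 [295. 314.] [481.  214.1   0. ]
side ledge_edge 0.97 [290. 292.] [473.3 210.6  59. ]
side pliers 0.63 [248. 264.] [372.1 351.4   0. ]
```

View pics/crop0.png

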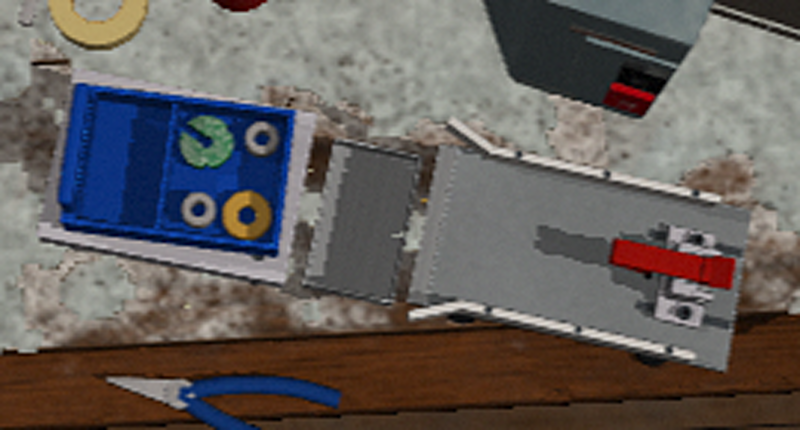

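View pics/crop1.png

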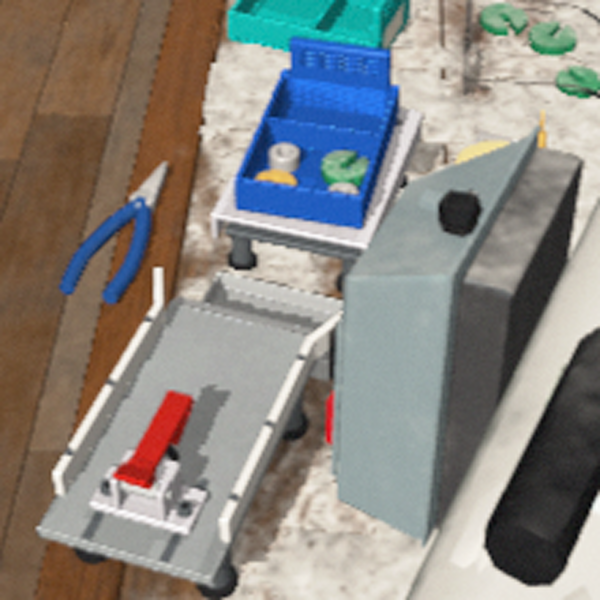

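The crop confirms it: the blue tray sits on the stand and holds two bushes, the ring and the felt. Next I'll fit geometry from depth.

```bash
python3 - <<'E'
from h import *
for cam in ("top","side"):
    f=np.load(cam+"0.npz"); p=f["p"].astype(int); d=f["d"]; C=cloud(cam,d); X,Y,Z=C[...,0],C[...,1],C[...,2]
    roi=(d>0)&(X>380)&(X<620)&(Y>-20)&(Y<480)
    hsv=cv2.cvtColor(f["p"],cv2.COLOR_RGB2HSV)
    blue=roi&(hsv[...,0]>105)&(hsv[...,0]<130)&(hsv[...,1]>150)&(Y>280)&(X>440)
    def rect(m,n):
        pts=np.stack([X[m],Y[m]],-1).astype(np.float32); 
        if len(pts)<10: print(cam,n,len(pts)); return
        r=cv2.minAreaRect(pts); print(cam,n,len(pts),np.round(r[0],1),np.round(r[1],1),round(r[2],2),"Z",np.round(np.median(Z[m]),1))
    rect(blue&(Z>60),"tray all"); rect(blue&(Z>82)&(Z<95),"rim"); rect(blue&(Z>110),"grip")
    gray=roi&(hsv[...,1]<60)&(Y<330)
    dk=roi&(Z>54)&(Z<63)&(Y<225)&(Y>0)&(X<530); rect(dk,"deck dock")
    g=roi&(Z>70)&(Z<83)&(Y<240)&(hsv[...,1]<50)&(X<540)
    pts=np.stack([X[g],Y[g]],-1)
    np.save(cam+"_g.npy",pts); print(len(pts))
    im=np.zeros((520,260),np.uint8)
    st=roi&(Z>56)&(Z<64)&(Y>270)&(hsv[...,1]<60); rect(st,"stand")
    box=(d>0)&(Z>100)&(X>480)&(X<700)&(Y>0)&(Y<250); 
    print("box minX",X[box].min() if box.any() else None,"maxY",Y[box].max(),"Z",Z[box].max())
    for x in range(500,640,20):
        b=box&(X<x); print(x,(np.round([Y[b].min(),Y[b].max(),Z[b].max()])) if b.any() else None,end=" ")
    print()
E
```

```text
top tray all 2938 [514.3 364.6] [138.7  93. ] 79.75 Z 66.3
top rim 601 [514.3 364.4] [138.4  92.9] 79.68 Z 89.1
top grip 219 [525.7 427.9] [ 9.6 77.8] 79.21 Z 120.8
top deck dock 4320 [444.8 108.6] [208.1 124.8] 74.84 Z 59.0
758
top stand 1061 [515.4 367.1] [165.1 116.9] 75.83 Z 59.8
box minX 531.8744022354097 maxY 211.7019219106745 Z 306.03173716408037
500 None 520 None 540 [ 63.  89. 222.] 560 [ 55. 127. 238.] 580 [ 45. 150. 250.] 600 [ 36. 155. 270.] 620 [ 33. 160. 270.] 
side tray all 2493 [516.  361.6] [142.3  91.9] 79.56 Z 82.3
side rim 808 [515.8 360.4] [139.8  91.9] 79.56 Z 88.7
side grip 249 [527.2 425.8] [12.3 74.1] 80.04 Z 118.8
side deck dock 4221 [451.4 107. ] [211.  110.6] 74.41 Z 60.4
1038
side stand 687 [517.1 366.2] [167.9 117. ] 75.96 Z 61.5
box minX 533.6214503634052 maxY 167.77481832927822 Z 306.07683630145976
500 None 520 None 540 [ 61.  82. 192.] 560 [ 49. 104. 235.] 580 [ 38. 149. 252.] 600 [ 29. 153. 269.] 620 [ 29. 157. 269.]
```

```bash
python3 - <<'E'
from h import *
th=np.deg2rad(75.0); u=-np.array([np.cos(th),np.sin(th)]); n=np.array([-u[1],u[0]])
for cam in ("top","side"):
    g=np.load(cam+"_g.npy"); O=np.array([469.5,208.5]); a=(g-O)@u; b=(g-O)@n
    for lo,hi in ((-75,-42),(42,75)):
        m=(b>lo)&(b<hi)&(a>45)&(a<205)
        # several runs
        A=a[m];B=b[m]
        k=np.polyfit(A,B,1)
        for _ in range(5):
            r=B-np.polyval(k,A); q=abs(r)<4; k=np.polyfit(A[q],B[q],1)
        r=B[q]-np.polyval(k,A[q])
        print(cam,lo,m.sum(),"slope deg",np.rad2deg(k[0]),"at 50",np.polyval(k,50),"at150",np.polyval(k,150),"spread",r.min(),r.max(),"a",A.min(),A.max())
    for lo in range(-20,60,8):
        m=(a>lo)&(a<lo+8)&(abs(b)<75); 
        if m.any(): print(lo,np.round([b[m&(b<0)].min(initial=0),b[m&(b<0)].max(initial=-99),b[m&(b>0)].min(initial=99),b[m&(b>0)].max(initial=0)],1),end=" ")
    print()
    # front edge of the dock deck
    f=np.load(cam+"0.npz"); C=cloud(cam,f["d"]); X=C[...,:2]-O; a=X@u;b=X@n;Z=C[...,2]
    for bb in (-40,-20,0,20,40):
        m=(abs(b-bb)<6)&(Z>50)&(Z<64)&(a>-30)&(a<40); print("edge",bb,np.round(a[m].min(),1),end=" ")
        m=(abs(b-bb)<6)&(Z>50)&(Z<64)&(a>-150)&(a<-50); print("standend",np.round(a[m].max(initial=-999),1),end=" ")
    print()
E
```

```text
top -75 243 slope deg -0.2575003668961681 at 50 -45.586231861880385 at150 -46.03565478462354 spread -3.1471591306275997 3.629639816106959 a 45.0815986873828 179.76795094710627
top 42 282 slope deg -0.5262356615443814 at 50 57.215662857665336 at150 56.29720836412934 spread -3.4911910391786307 3.965429710539283 a 45.28817665781561 182.1089539271356
-4 [-60.1 -55.6  69.1  73.5] 4 [-59.1 -50.4  65.4  71. ] 12 [-55.4 -47.1  60.5  68.9] 20 [-52.1 -43.1  57.2  65.1] 28 [-48.5 -41.8  54.5  62.7] 36 [-47.5 -42.1  54.8  60.5] 44 [-48.3 -42.4  54.1  60. ] 52 [-47.9 -41.8  54.5  62.3] 
edge -40 -1.2 standend -81.9 edge -20 -1.2 standend -82.5 edge 0 -1.0 standend -82.7 edge 20 -0.7 standend -83.1 edge 40 -0.6 standend -83.6 
side -75 186 slope deg 0.16102911668959127 at 50 -44.374024807619215 at150 -44.09297597983806 spread -3.235253345464173 2.3409129203982175 a 47.38458903071191 180.94998171542161
side 42 352 slope deg -0.6839331496160237 at 50 60.758626567448424 at150 59.56493803501496 spread -3.9588252590870994 2.561052957980962 a 45.00833179318289 184.14784657714668
-4 [-57.2 -53.4  71.3  71.3] 4 [-55.9 -50.1  67.5  71.3] 12 [-52.6 -47.6  62.2  69.9] 20 [-50.  -43.4  59.2  68.4] 28 [-46.5 -39.7  57.8  64.9] 36 [-45.7 -39.5  57.3  63.3] 44 [-45.8 -39.7  56.9  62.9] 52 [-46.1 -39.7  56.6  62.3] 
edge -40 -3.3 standend -79.9 edge -20 -0.8 standend -80.6 edge 0 -0.8 standend -81.4 edge 20 0.1 standend -82.4 edge 40 -2.5 standend -81.9
```

Top and side depth agree to about 2 mm. The tray's nose line runs at 79.7°, the dock axis at 74.6° and the stand at 75.9°. I'll move above the grip plate, aligning the jaws with the tray's long axis and half closing them.

```bash
python3 -m crank '{"dp":[[4.0,-0.7,0],[4.0,-0.7,0],[4.0,-0.7,0],[4.0,-0.7,0],[4.0,-0.7,0],[4.0,-0.6,0],[4.0,-0.6,0],[3.4,-0.6,0],[0,0,0],[0,0,0]],"delta_rot":[[0,0,1.7],[0,0,1.7],[0,0,1.7],[0,0,1.7],[0,0,1.7],[0,0,1.7],[0,0,1.7],[0,0,1.7],[0,0,0],[0,0,0]],"claw":[105,105,105,105,105,105,105,105,105,105]}' 100
python3 - <<'E'
from h import *
s=sense(); M=wristM(s); p,d=capture("wrist"); cv2.imwrite("pics/w1.png",p[:,:,::-1]); np.savez("w1.npz",p=p,d=d,M=M)
print(s["eef_pos"],s["ee_rot"],s["grip_width"],s["force"])
C=cloud("wrist",d,M); X,Y,Z=C[...,0],C[...,1],C[...,2]
hsv=cv2.cvtColor(p,cv2.COLOR_RGB2HSV)
blue=(d>0)&(hsv[...,0]>105)&(hsv[...,0]<130)&(hsv[...,1]>150)&(Y>250)&(Y<470)&(X>440)&(X<600)
for n,m in (("rim",blue&(Z>82)&(Z<95)),("grip",blue&(Z>110)&(Z<130)),("stand",(d>0)&(Z>56)&(Z<64)&(hsv[...,1]<60)&(Y>250))):
    r=cv2.minAreaRect(np.stack([X[m],Y[m]],-1).astype(np.float32)) if m.sum()>5 else None; print(n,m.sum(),r,np.median(Z[m]) if m.any() else 0)
E
```

```text
time_s: 2.05
eef_pos: [527.2, 426.6, 202.5]
ee_rot: [-0.0, 0.091, 0.996, -0.0]
force: [-0.9, -0.0, -0.3]
grip_width: 0.588
[527.17468668 426.60311152 202.53032358] [-4.69248204e-04  9.06153730e-02  9.95885835e-01 -1.94406152e-04] 0.5876646839517569 [-0.89226129 -0.03281607 -0.31451957]
rim 4896 ((513.2390747070312, 364.4188537597656), (139.19615173339844, 91.28121948242188), 79.76628875732422) 89.48853540100515
grip 2015 ((524.121826171875, 427.98291015625), (10.496936798095703, 76.26211547851562), 80.02738952636719) 122.04886618498568
stand 6472 ((539.28076171875, 465.3608703613281), (368.28924560546875, 116.18344116210938), 76.09822845458984) 60.422867794178984
```

View pics/w1.png

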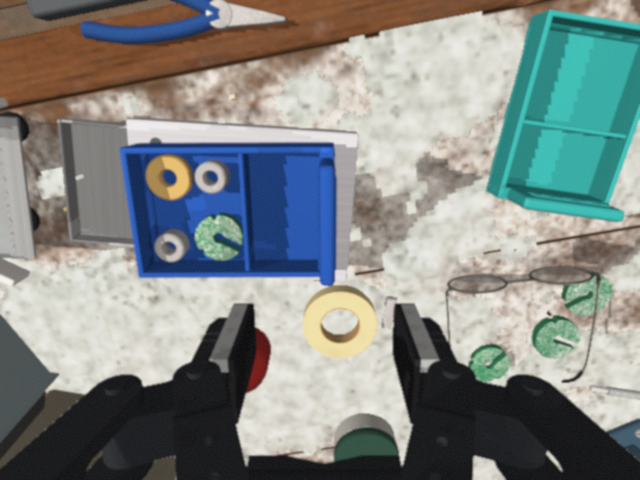

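The wrist view puts the plate at (328,215), and its fit agrees. The jaws line up with it, so I'll descend.

```bash
python3 -m crank '{"dp":[[-0.17,0.07,-1.5],[0,0,-2],[0,0,-2],[0,0,-2],[0,0,-2],[0,0,-1.5],[0,0,-0.75],[0,0,0],[0,0,0]],"delta_rot":[[0,0,0],[0,0,0],[0,0,0],[0,0,0],[0,0,0],[0,0,0],[0,0,0],[0,0,0],[0,0,0]],"claw":[105,105,105,105,105,105,105,105,105]}' 100
python3 - <<'E'
from h import *
s=sense(); p,d=capture("side"); cv2.imwrite("pics/s2.png",cv2.resize(p[160:320,240:400],(600,600),interpolation=cv2.INTER_CUBIC)[:,:,::-1])
print(s["eef_pos"],s["force"],s["wrist_torque"])
E
```

```text
time_s: 3.0
eef_pos: [525.5, 427.9, 86.7]
ee_rot: [0.001, 0.09, 0.996, 0.0]
force: [-0.7, -0.1, 0.4]
grip_width: 0.585
[525.54462378 427.894088    86.71805651] [-0.70867714 -0.13752321  0.38545048] [-0.03131338 -0.00854118  0.01835758]
```

View pics/s2.png

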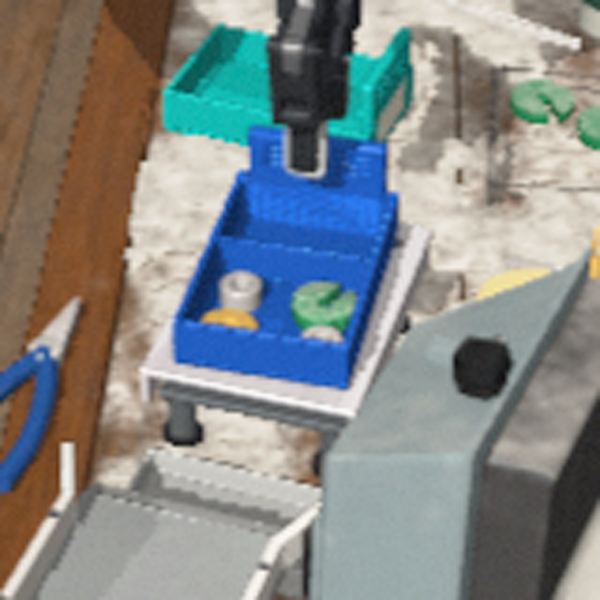

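One finger is in the empty compartment and the other is behind the plate. I'll close on it.

```bash
python3 -m crank '{"dp":[[0,0,0],[0,0,0],[0,0,0],[0,0,0],[0,0,0],[0,0,0]],"delta_rot":[[0,0,0],[0,0,0],[0,0,0],[0,0,0],[0,0,0],[0,0,0]],"claw":[170,200,225,255,255,255]}' 100
python3 - <<'E'
from h import *
s=sense(); print(s["eef_pos"],s["force"],s["wrist_torque"],s["ee_rot"])
p,d=capture("top"); C=cloud("top",d); X,Y,Z=C[...,0],C[...,1],C[...,2]; hsv=cv2.cvtColor(p,cv2.COLOR_RGB2HSV)
blue=(d>0)&(hsv[...,0]>105)&(hsv[...,0]<130)&(hsv[...,1]>150)&(Y>250)&(Y<470)&(X>440)&(X<600)&(Z>82)&(Z<95)
print(cv2.minAreaRect(np.stack([X[blue],Y[blue]],-1).astype(np.float32)),np.median(Z[blue]))
E
```

```text
time_s: 3.65
eef_pos: [525.6, 427.8, 86.4]
ee_rot: [0.0, 0.09, 0.996, 0.0]
force: [-0.9, 0.8, 6.3]
grip_width: 0.073
[525.56398507 427.8081837   86.43014836] [-0.90236204  0.82773051  6.33228608] [ 0.11857267  0.14612252 -0.05768403] [4.73046601e-04 9.00772129e-02 9.95934584e-01 4.19246221e-04]
((545.0791625976562, 330.9484558105469), (132.7906951904297, 58.37282180786133), 49.23917770385742) 89.79163824054808
```

The grip holds: width 0.073, about 6 N of light downward press. I'll turn −5.1° onto the dock axis while shifting onto its centre line and 20 mm forward, still well supported by the stand.

```bash
python3 -m crank '{"dp":[[0.08,-0.37,0.02],[0.08,-0.37,0.02],[0.08,-0.37,0.02],[0.08,-0.37,0],[0.08,-0.37,0],[0.08,-0.36,0],[0,0,0]],"delta_rot":[[0,0,-0.85],[0,0,-0.85],[0,0,-0.85],[0,0,-0.85],[0,0,-0.85],[0,0,-0.85],[0,0,0]],"claw":[255,255,255,255,255,255,255]}' 100
cat > st.py <<'E'
from h import *
import sys
s=sense(); q=s["ee_rot"]; r=R.from_quat([q[1],q[2],q[3],q[0]]).as_matrix()
L0=np.array([475.9,207.8]); v=-np.array([.2656,.9641]); n=np.array([.9641,-.2656])
e=s["eef_pos"][:2]-L0; F=s["force"]; W=s["wrist_torque"]
print("t",round(s["time_s"],2),"pos",np.round(s["eef_pos"],2),"along %.2f lat %.2f"%(e@v,e@n),"F along %.1f lat %.1f z %.1f"%(F[:2]@v,F[:2]@n,F[2]),"M pitchaxis(n) %.2f v %.2f z %.2f"%(W[:2]@n,W[:2]@v,W[2]))
print("yaw y %.2f"%np.rad2deg(np.arctan2(r[1,1],r[0,1])),"tilt: z-axis·v %.2fdeg ·n %.2fdeg"%tuple(np.rad2deg([r[:2,2]@v,r[:2,2]@n])),"grip",round(s["grip_width"],3))
E
python3 st.py
python3 - <<'E'
from h import *
p,d=capture("top"); cv2.imwrite("pics/t3.png",cv2.resize(p[200:345,225:495],(800,430),interpolation=cv2.INTER_CUBIC)[:,:,::-1])
p,d=capture("side"); cv2.imwrite("pics/s3.png",cv2.resize(p[180:400,200:420],(600,600),interpolation=cv2.INTER_CUBIC)[:,:,::-1])
E
```

```text
time_s: 4.4
eef_pos: [530.4, 404.7, 86.4]
ee_rot: [0.0, 0.135, 0.991, -0.0]
force: [1.1, 0.9, 4.7]
grip_width: 0.073
t 4.4 pos [530.42 404.71  86.43] along -204.32 lat 0.27 F along -1.2 lat 0.8 z 4.7 M pitchaxis(n) 0.13 v 0.08 z -0.07
yaw y 74.49 tilt: z-axis·v 0.03deg ·n 0.02deg grip 0.073
```

View pics/t3.png

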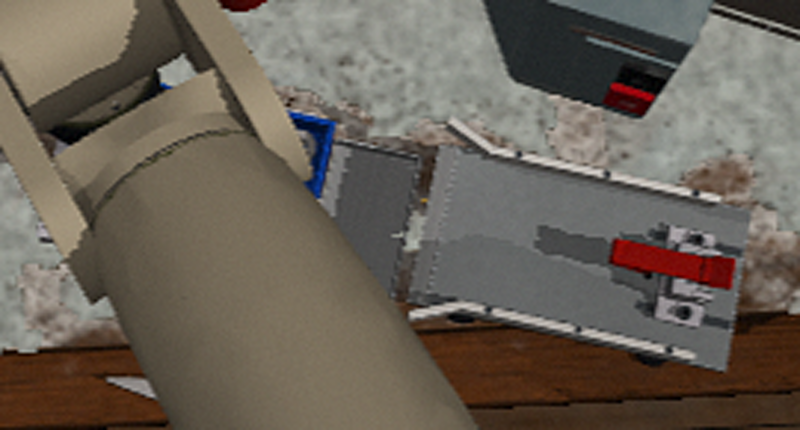

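View pics/s3.png

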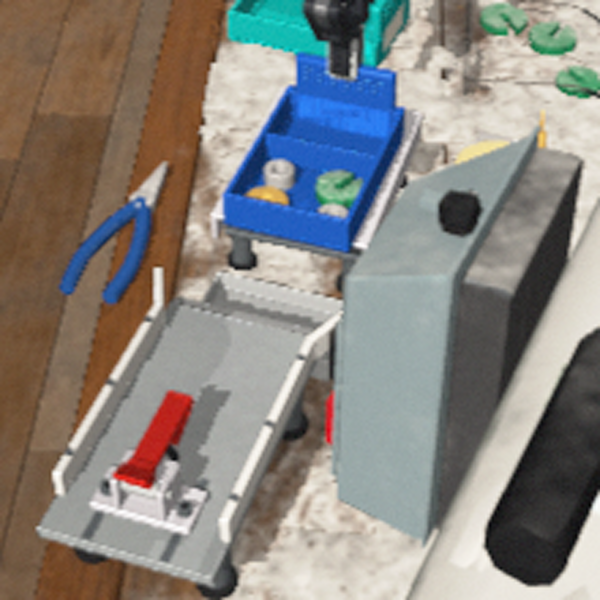

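The tray is aligned and its contents undisturbed. I'll slide on into the gap and watch pitch moment and tilt.

```bash
python3 -m crank '{"dp":[[-0.08,-0.3,0],[-0.16,-0.58,0],[-0.16,-0.58,0],[-0.16,-0.58,0],[-0.16,-0.58,0],[-0.16,-0.58,0],[-0.16,-0.58,0],[-0.08,-0.3,0],[0,0,0]],"delta_rot":[[0,0,0],[0,0,0],[0,0,0],[0,0,0],[0,0,0],[0,0,0],[0,0,0],[0,0,0],[0,0,0]],"claw":[255,255,255,255,255,255,255,255,255]}' 100
python3 st.py
python3 - <<'E'
from h import *
p,d=capture("side"); np.savez("s4.npz",p=p,d=d); C=cloud("side",d); hsv=cv2.cvtColor(p,cv2.COLOR_RGB2HSV)
L0=np.array([475.9,207.8]); v=-np.array([.2656,.9641]); n=np.array([.9641,-.2656])
a=(C[...,:2]-L0)@v; b=(C[...,:2]-L0)@n; Z=C[...,2]
blue=(d>0)&(hsv[...,0]>105)&(hsv[...,0]<130)&(hsv[...,1]>150)&(abs(b)<60)&(Z>84)&(Z<97)&(a<150)&(a>-280)
print("rim Z vs a",[(lo,round(float(np.percentile(Z[blue&(a>=lo)&(a<lo+15)],80)),1)) for lo in range(-225,0,15) if (blue&(a>=lo)&(a<lo+15)).sum()>4])
cv2.imwrite("pics/s4.png",cv2.resize(p[180:400,200:420],(600,600),interpolation=cv2.INTER_CUBIC)[:,:,::-1])
E
```

```text
time_s: 5.4
eef_pos: [518.8, 363.7, 86.4]
ee_rot: [-0.0, 0.134, 0.991, -0.001]
force: [0.0, 1.0, 6.6]
grip_width: 0.077
t 5.4 pos [518.75 363.74  86.41] along -161.73 lat -0.11 F along -1.0 lat -0.3 z 6.6 M pitchaxis(n) 0.16 v -0.04 z -0.01
yaw y 74.54 tilt: z-axis·v 0.06deg ·n -0.01deg grip 0.077
rim Z vs a [(-165, 93.8), (-150, 91.6), (-135, 92.1), (-120, 90.4), (-105, 91.2), (-90, 91.6), (-75, 92.4), (-60, 92.3), (-45, 91.7), (-30, 91.4)]
```

View pics/s4.png

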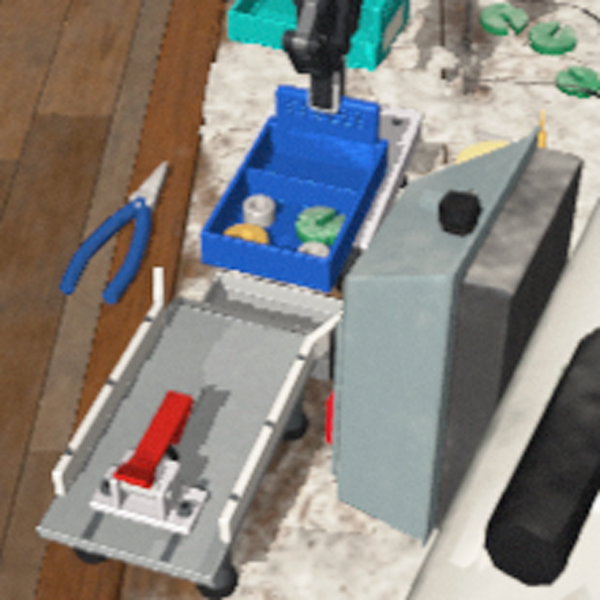

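The tray is level: rim height is flat along its length and the tilt is 0.06°. I'll carry on until the nose is just over the ledge.

```bash
python3 -m crank '{"dp":[[-0.08,-0.3,0],[-0.16,-0.58,0],[-0.16,-0.58,0],[-0.16,-0.58,0],[-0.08,-0.3,0],[0,0,0]],"delta_rot":[[0,0,0],[0,0,0],[0,0,0],[0,0,0],[0,0,0],[0,0,0]],"claw":[255,255,255,255,255,255]}' 100
python3 st.py
cat > lv.py <<'E'
from h import *
import sys
p,d=capture("side"); C=cloud("side",d); hsv=cv2.cvtColor(p,cv2.COLOR_RGB2HSV)
L0=np.array([475.9,207.8]); v=-np.array([.2656,.9641]); n=np.array([.9641,-.2656])
a=(C[...,:2]-L0)@v; b=(C[...,:2]-L0)@n; Z=C[...,2]
blue=(d>0)&(hsv[...,0]>105)&(hsv[...,0]<130)&(hsv[...,1]>150)&(abs(b)<65)&(Z>80)&(Z<97)&(a<180)&(a>-280)
print("rim Z vs a",[(lo,round(float(np.percentile(Z[blue&(a>=lo)&(a<lo+15)],80)),1)) for lo in range(-225,180,15) if (blue&(a>=lo)&(a<lo+15)).sum()>4])
r=cv2.minAreaRect(np.stack([a[blue],b[blue]],-1).astype(np.float32)); print("rim rect (side, minus ~2.3 lat)",r)
cv2.imwrite("pics/%s.png"%sys.argv[1],cv2.resize(p[180:400,200:420],(600,600),interpolation=cv2.INTER_CUBIC)[:,:,::-1])
E
python3 lv.py s5
```

```text
time_s: 6.05
eef_pos: [512.5, 340.7, 86.4]
ee_rot: [-0.0, 0.134, 0.991, -0.0]
force: [0.5, 2.1, 6.3]
grip_width: 0.074
t 6.05 pos [512.46 340.68  86.41] along -137.82 lat -0.05 F along -2.2 lat -0.1 z 6.3 M pitchaxis(n) 0.45 v -0.00 z -0.00
yaw y 74.54 tilt: z-axis·v 0.02deg ·n -0.00deg grip 0.074
rim Z vs a [(-150, 91.9), (-135, 93.2), (-120, 92.1), (-105, 91.7), (-90, 89.7), (-75, 92.0), (-60, 92.0), (-45, 91.7), (-30, 92.3), (-15, 91.1)]
rim rect (side, minus ~2.3 lat) ((-72.15963745117188, 2.0159339904785156), (93.01339721679688, 142.65264892578125), 89.72489166259766)
```

View pics/s5.png

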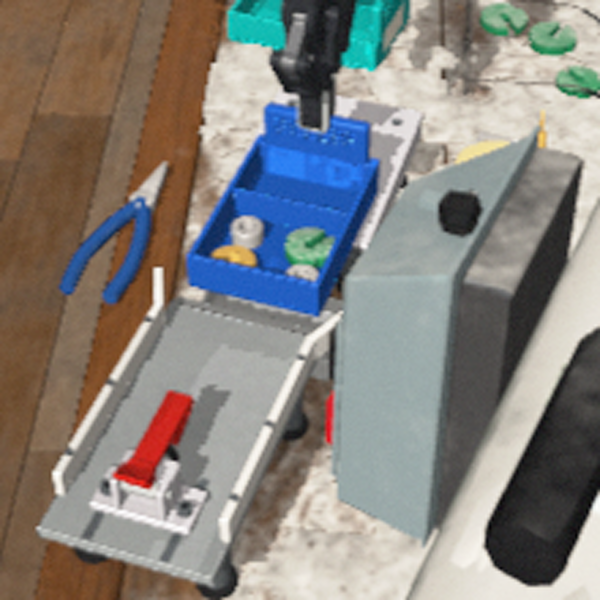

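The tray is level with its nose at the lip, and the gripper carries 0.45 N·m of the nose weight. I'll continue onto the ledge.

```bash
python3 -m crank '{"dp":[[-0.08,-0.29,0],[-0.14,-0.5,0],[-0.14,-0.5,0],[-0.14,-0.5,0],[-0.14,-0.5,0],[-0.14,-0.5,0],[-0.08,-0.29,0],[0,0,0]],"delta_rot":[[0,0,0],[0,0,0],[0,0,0],[0,0,0],[0,0,0],[0,0,0],[0,0,0],[0,0,0]],"claw":[255,255,255,255,255,255,255,255]}' 100
python3 st.py; python3 lv.py s6
```

```text
time_s: 6.9
eef_pos: [503.9, 310.0, 86.6]
ee_rot: [0.0, 0.134, 0.991, -0.0]
force: [0.7, 2.2, 7.1]
grip_width: 0.075
t 6.9 pos [503.93 309.99  86.59] along -105.97 lat -0.11 F along -2.4 lat 0.1 z 7.1 M pitchaxis(n) 0.42 v -0.01 z 0.05
yaw y 74.55 tilt: z-axis·v 0.01deg ·n 0.01deg grip 0.075
rim Z vs a [(-120, 92.4), (-105, 93.2), (-90, 92.1), (-75, 91.9), (-60, 89.5), (-45, 91.1), (-30, 91.6), (-15, 91.4), (0, 91.7), (15, 90.3)]
rim rect (side, minus ~2.3 lat) ((-40.03913497924805, 1.8330154418945312), (93.32137298583984, 141.50497436523438), 89.88978576660156)
```

View pics/s6.png

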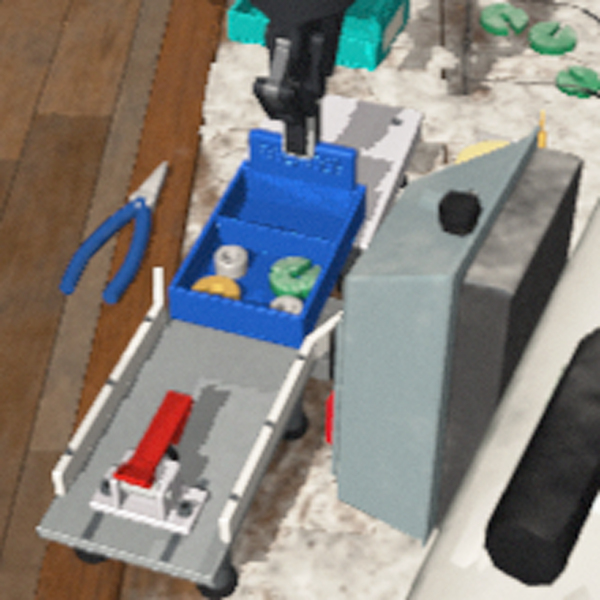

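```bash
python3 -m crank '{"dp":[[-0.08,-0.29,0],[-0.13,-0.48,0],[-0.13,-0.48,0],[-0.13,-0.48,0],[-0.13,-0.48,0],[-0.05,-0.2,0],[0,0,0]],"delta_rot":[[0,0,0],[0,0,0],[0,0,0],[0,0,0],[0,0,0],[0,0,0],[0,0,0]],"claw":[255,255,255,255,255,255,255]}' 100
python3 st.py; python3 lv.py s7
```

```text
time_s: 7.65
eef_pos: [497.2, 285.8, 86.4]
ee_rot: [-0.0, 0.134, 0.991, -0.0]
force: [-1.0, 2.0, 6.8]
grip_width: 0.073
t 7.65 pos [497.25 285.85  86.38] along -80.92 lat -0.15 F along -1.6 lat -1.5 z 6.8 M pitchaxis(n) 0.41 v -0.07 z -0.03
yaw y 74.55 tilt: z-axis·v 0.03deg ·n -0.01deg grip 0.073
rim Z vs a [(-90, 93.5), (-75, 91.9), (-60, 91.5), (-45, 91.5), (-30, 89.2), (-15, 91.3), (0, 91.4), (15, 91.4), (30, 90.8), (45, 90.2)]
rim rect (side, minus ~2.3 lat) ((-14.450279235839844, 2.031169891357422), (93.15270233154297, 140.7460479736328), 89.75244903564453)
```

```bash
python3 -m crank '{"dp":[[-0.08,-0.29,0],[-0.13,-0.48,0],[-0.08,-0.29,0],[0,0,0]],"delta_rot":[[0,0,0],[0,0,0],[0,0,0],[0,0,0]],"claw":[255,255,255,255]}' 100
python3 st.py
```

```text
time_s: 8.1
eef_pos: [493.6, 274.7, 85.4]
ee_rot: [-0.001, 0.134, 0.991, -0.001]
force: [-0.4, -2.2, -1.8]
grip_width: 0.072
t 8.1 pos [493.64 274.67  85.37] along -69.18 lat -0.66 F along 2.2 lat 0.2 z -1.8 M pitchaxis(n) -0.19 v 0.04 z -0.02
yaw y 74.55 tilt: z-axis·v 0.14deg ·n -0.12deg grip 0.072
```

Off the stand, the tray settled exactly 1.0 mm down onto the ledge, still level. I'll slide on to just before the nearest place the latch could be met.

```bash
python3 -m crank '{"dp":[[-0.06,-0.29,0],[-0.13,-0.48,0],[-0.13,-0.48,0],[-0.13,-0.48,0],[-0.13,-0.48,0],[-0.13,-0.48,0],[-0.13,-0.48,0],[-0.08,-0.29,0],[0,0,0]],"delta_rot":[[0,0,0],[0,0,0],[0,0,0],[0,0,0],[0,0,0],[0,0,0],[0,0,0],[0,0,0],[0,0,0]],"claw":[255,255,255,255,255,255,255,255,255]}' 100
python3 st.py; python3 lv.py s8
```

```text
time_s: 9.0
eef_pos: [485.2, 240.6, 86.3]
ee_rot: [-0.0, 0.134, 0.991, -0.0]
force: [-0.2, -0.0, -2.8]
grip_width: 0.074
t 9.0 pos [485.17 240.59  86.27] along -34.07 lat 0.23 F along 0.1 lat -0.2 z -2.8 M pitchaxis(n) -0.11 v 0.05 z -0.00
yaw y 74.54 tilt: z-axis·v 0.04deg ·n -0.01deg grip 0.074
rim Z vs a [(-45, 93.2), (-30, 92.4), (-15, 91.7), (0, 91.7), (15, 89.3), (30, 90.9), (45, 91.1), (60, 91.4), (75, 90.6), (90, 90.2)]
rim rect (side, minus ~2.3 lat) ((32.1519775390625, 2.16217041015625), (93.37928771972656, 140.6170654296875), 89.68929290771484)
```

View pics/s8.png

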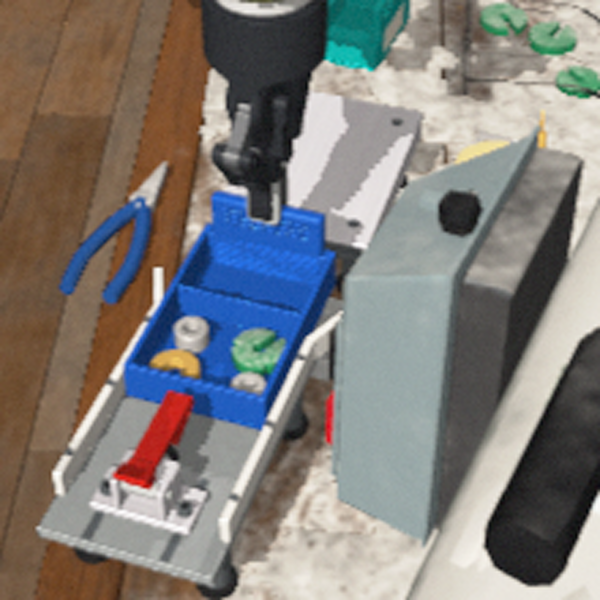

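The rear is being held about 0.9 mm high (force −2.8 N), so I'll lower it onto the ledge before pressing on.

```bash
python3 -m crank '{"dp":[[-0.01,-0.05,-0.05],[0,0,-0.05],[0,0,0],[0,0,0]],"delta_rot":[[0,0,0],[0,0,0],[0,0,0],[0,0,0]],"claw":[255,255,255,255]}' 100
python3 st.py
```

```text
time_s: 9.45
eef_pos: [485.4, 240.9, 85.4]
ee_rot: [0.0, 0.134, 0.991, 0.0]
force: [-0.4, 1.3, -0.3]
grip_width: 0.074
t 9.45 pos [485.36 240.89  85.44] along -34.41 lat 0.33 F along -1.1 lat -0.7 z -0.3 M pitchaxis(n) 0.34 v -0.03 z 0.02
yaw y 74.57 tilt: z-axis·v -0.02deg ·n 0.02deg grip 0.074
```

Flush on the ledge now. I'll creep forward at 10 to 20 mm/s, feeling for the latch.

```bash
python3 -m crank '{"dp":[[-0.05,-0.19,0],[-0.05,-0.19,0],[-0.05,-0.19,0],[-0.05,-0.19,0],[-0.05,-0.19,0],[-0.05,-0.19,0]],"delta_rot":[[0,0,0],[0,0,0],[0,0,0],[0,0,0],[0,0,0],[0,0,0]],"claw":[255,255,255,255,255,255]}' 100
python3 st.py
python3 -m crank '{"dp":[[-0.05,-0.19,0],[-0.05,-0.19,0],[-0.05,-0.19,0]],"delta_rot":[[0,0,0],[0,0,0],[0,0,0]],"claw":[255,255,255]}' 100
python3 st.py
python3 -m crank '{"dp":[[-0.05,-0.19,0],[-0.05,-0.19,0],[-0.05,-0.19,0]],"delta_rot":[[0,0,0],[0,0,0],[0,0,0]],"claw":[255,255,255]}' 100
python3 st.py
```

```text
time_s: 10.05
eef_pos: [482.3, 229.1, 85.4]
ee_rot: [0.0, 0.134, 0.991, 0.0]
force: [0.2, 2.5, 0.6]
grip_width: 0.074
t 10.05 pos [482.28 229.11  85.41] along -22.24 lat 0.49 F along -2.5 lat -0.5 z 0.6 M pitchaxis(n) 0.40 v -0.01 z 0.03
yaw y 74.56 tilt: z-axis·v -0.01deg ·n 0.01deg grip 0.074
time_s: 10.35
eef_pos: [480.8, 223.4, 85.4]
ee_rot: [0.0, 0.134, 0.991, 0.0]
force: [1.7, 2.3, 2.6]
grip_width: 0.072
t 10.35 pos [480.8  223.45  85.42] along -16.39 lat 0.57 F along -2.7 lat 1.1 z 2.6 M pitchaxis(n) 0.53 v 0.03 z -0.01
yaw y 74.56 tilt: z-axis·v -0.01deg ·n 0.01deg grip 0.072
time_s: 10.65
eef_pos: [479.3, 217.7, 85.4]
ee_rot: [0.0, 0.134, 0.991, 0.0]
force: [1.9, 3.9, 2.3]
grip_width: 0.071
t 10.65 pos [479.28 217.74  85.4 ] along -10.48 lat 0.62 F along -4.3 lat 0.8 z 2.3 M pitchaxis(n) 0.61 v 0.02 z -0.00
yaw y 74.56 tilt: z-axis·v -0.01deg ·n 0.01deg grip 0.071
```

```bash
python3 -m crank '{"dp":[[-0.05,-0.19,0],[-0.025,-0.1,0]],"delta_rot":[[0,0,0],[0,0,0]],"claw":[255,255]}' 100
python3 st.py; python3 lv.py s9
```

```text
time_s: 10.85
eef_pos: [478.6, 215.0, 85.4]
ee_rot: [0.0, 0.134, 0.991, 0.0]
force: [1.3, 4.3, 2.6]
grip_width: 0.072
t 10.85 pos [478.55 214.96  85.4 ] along -7.61 lat 0.65 F along -4.5 lat 0.1 z 2.6 M pitchaxis(n) 0.81 v 0.01 z -0.00
yaw y 74.55 tilt: z-axis·v -0.03deg ·n 0.01deg grip 0.072
rim Z vs a [(-15, 92.9), (0, 90.7), (15, 90.6), (30, 91.2), (45, 89.1), (60, 90.9), (75, 90.6), (90, 90.9), (105, 90.8), (120, 89.9)]
rim rect (side, minus ~2.3 lat) ((58.49423599243164, 2.5636749267578125), (140.3665313720703, 93.17369842529297), 0.17495079338550568)
```

View pics/s9.png

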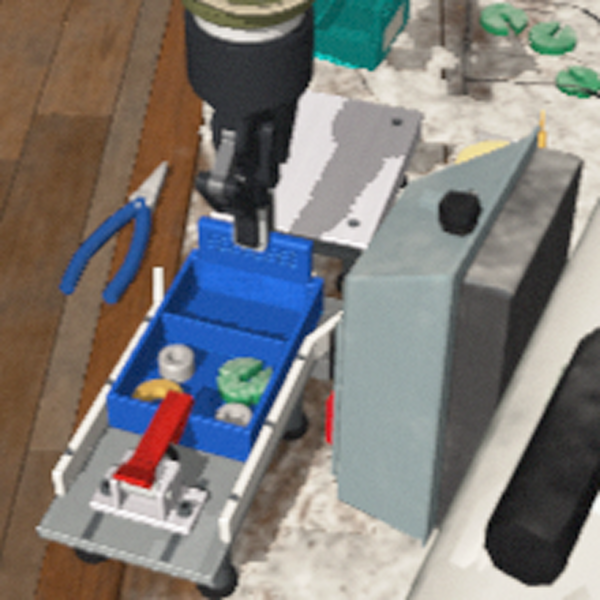

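The red latch nose is now over the front wall at (175,400), and push force has risen from 2.5 N to 4.5 N. Contact looks to have begun, so the buffer should be about 15–20 mm ahead. I'll continue at 10 mm/s.

```bash
python3 -m crank '{"dp":[[-0.027,-0.096,0],[-0.027,-0.096,0],[-0.027,-0.096,0],[-0.027,-0.096,0]],"delta_rot":[[0,0,0],[0,0,0],[0,0,0],[0,0,0]],"claw":[255,255,255,255]}' 100
python3 st.py
python3 -m crank '{"dp":[[-0.027,-0.096,0],[-0.027,-0.096,0],[-0.027,-0.096,0],[-0.027,-0.096,0]],"delta_rot":[[0,0,0],[0,0,0],[0,0,0],[0,0,0]],"claw":[255,255,255,255]}' 100
python3 st.py
```

```text
time_s: 11.3
eef_pos: [477.5, 211.3, 85.4]
ee_rot: [0.0, 0.134, 0.991, 0.0]
force: [2.3, 5.1, 2.7]
grip_width: 0.07
t 11.3 pos [477.53 211.27  85.4 ] along -3.78 lat 0.65 F along -5.5 lat 0.8 z 2.7 M pitchaxis(n) 0.94 v -0.03 z 0.02
yaw y 74.57 tilt: z-axis·v -0.03deg ·n 0.02deg grip 0.07
time_s: 11.7
eef_pos: [476.4, 207.5, 85.4]
ee_rot: [0.0, 0.134, 0.991, 0.0]
force: [1.1, 5.4, 2.6]
grip_width: 0.072
t 11.7 pos [476.44 207.45  85.4 ] along 0.19 lat 0.61 F along -5.5 lat -0.4 z 2.6 M pitchaxis(n) 0.94 v 0.01 z 0.01
yaw y 74.56 tilt: z-axis·v -0.03deg ·n 0.02deg grip 0.072
```

```bash
python3 -m crank '{"dp":[[-0.027,-0.096,0],[-0.027,-0.096,0],[-0.027,-0.096,0]],"delta_rot":[[0,0,0],[0,0,0],[0,0,0]],"claw":[255,255,255]}' 100
python3 st.py
python3 -m crank '{"dp":[[-0.027,-0.096,0],[-0.027,-0.096,0]],"delta_rot":[[0,0,0],[0,0,0]],"claw":[255,255]}' 100
python3 st.py
```

```text
time_s: 12.0
eef_pos: [475.6, 204.6, 85.4]
ee_rot: [0.0, 0.134, 0.991, 0.0]
force: [0.6, 6.8, 2.5]
grip_width: 0.069
t 12.0 pos [475.64 204.59  85.41] along 3.16 lat 0.60 F along -6.7 lat -1.2 z 2.5 M pitchaxis(n) 0.97 v -0.00 z -0.06
yaw y 74.56 tilt: z-axis·v -0.03deg ·n 0.02deg grip 0.069
time_s: 12.2
eef_pos: [475.1, 202.7, 85.4]
ee_rot: [0.0, 0.134, 0.991, 0.0]
force: [1.6, 5.8, 3.0]
grip_width: 0.072
t 12.2 pos [475.1  202.71  85.4 ] along 5.12 lat 0.58 F along -6.0 lat -0.0 z 3.0 M pitchaxis(n) 1.04 v -0.05 z -0.01
yaw y 74.57 tilt: z-axis·v -0.04deg ·n 0.02deg grip 0.072
```

```bash
python3 -m crank '{"dp":[[-0.027,-0.096,0],[-0.027,-0.096,0]],"delta_rot":[[0,0,0],[0,0,0]],"claw":[255,255]}' 100
python3 st.py
python3 lv.py s10
```

```text
time_s: 12.4
eef_pos: [474.8, 201.4, 85.5]
ee_rot: [0.001, 0.134, 0.991, 0.001]
force: [4.0, 12.1, 2.0]
grip_width: 0.07
t 12.4 pos [474.8  201.39  85.47] along 6.47 lat 0.65 F along -12.7 lat 0.6 z 2.0 M pitchaxis(n) 2.11 v -0.03 z -0.02
yaw y 74.55 tilt: z-axis·v -0.13deg ·n 0.04deg grip 0.07
rim Z vs a [(0, 92.8), (15, 90.5), (30, 91.1), (45, 90.3), (60, 89.1), (75, 90.8), (90, 91.0), (105, 90.5), (120, 90.7), (135, 90.0)]
rim rect (side, minus ~2.3 lat) ((79.83180236816406, 2.5464744567871094), (93.0564956665039, 158.79335021972656), 89.5741958618164)
```

View pics/s10.png

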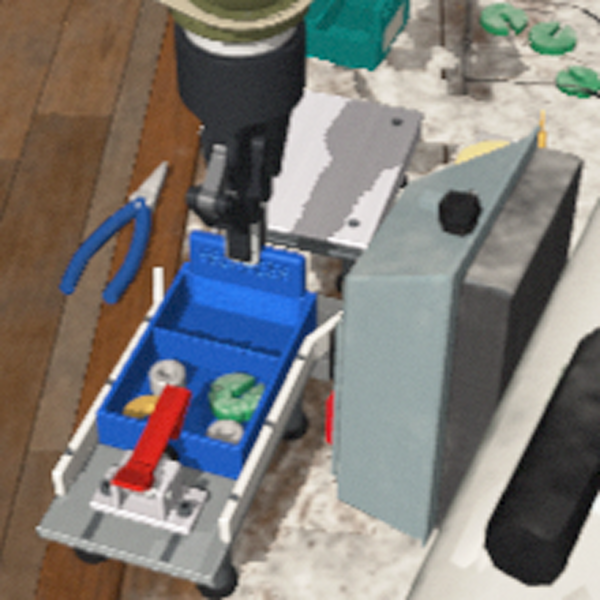

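The buffer was met at along ≈ 5.3 mm, where force jumped from 6 N to 12.7 N. Now half-millimetre steps.

```bash
python3 st.py; python3 -m crank '{"dp":[[-0.013,-0.048,0],[-0.013,-0.048,0]],"delta_rot":[[0,0,0],[0,0,0]],"claw":[255,255]}' 100
python3 st.py
```

```text
t 12.45 pos [474.78 201.39  85.46] along 6.47 lat 0.63 F along -9.7 lat 0.5 z 1.1 M pitchaxis(n) 1.65 v 0.09 z 0.02
yaw y 74.55 tilt: z-axis·v -0.13deg ·n 0.04deg grip 0.07
time_s: 12.65
eef_pos: [474.3, 199.9, 85.4]
ee_rot: [0.0, 0.134, 0.991, 0.0]
force: [2.2, 4.3, 2.8]
grip_width: 0.074
t 12.65 pos [474.3  199.89  85.41] along 8.05 lat 0.56 F along -4.7 lat 1.0 z 2.8 M pitchaxis(n) 0.92 v 0.02 z 0.00
yaw y 74.58 tilt: z-axis·v -0.03deg ·n 0.02deg grip 0.074
```

```bash
python3 - <<'E'
from h import *
p,d=capture("side"); cv2.imwrite("pics/s11.png",cv2.resize(p[290:400,200:350],(800,586),interpolation=cv2.INTER_CUBIC)[:,:,::-1])
p,d=capture("top"); cv2.imwrite("pics/t11.png",cv2.resize(p[230:340,350:500],(800,586),interpolation=cv2.INTER_CUBIC)[:,:,::-1])
E
python3 st.py
```

```text
t 12.75 pos [474.29 199.76  85.41] along 8.18 lat 0.58 F along -6.3 lat -0.5 z 2.1 M pitchaxis(n) 0.90 v -0.02 z 0.01
yaw y 74.56 tilt: z-axis·v -0.03deg ·n 0.02deg grip 0.071
```

View pics/s11.png

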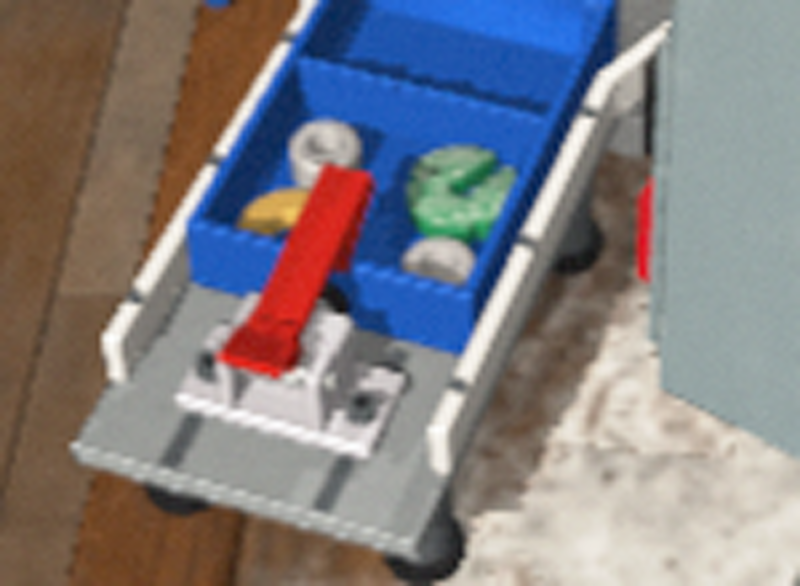

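View pics/t11.png

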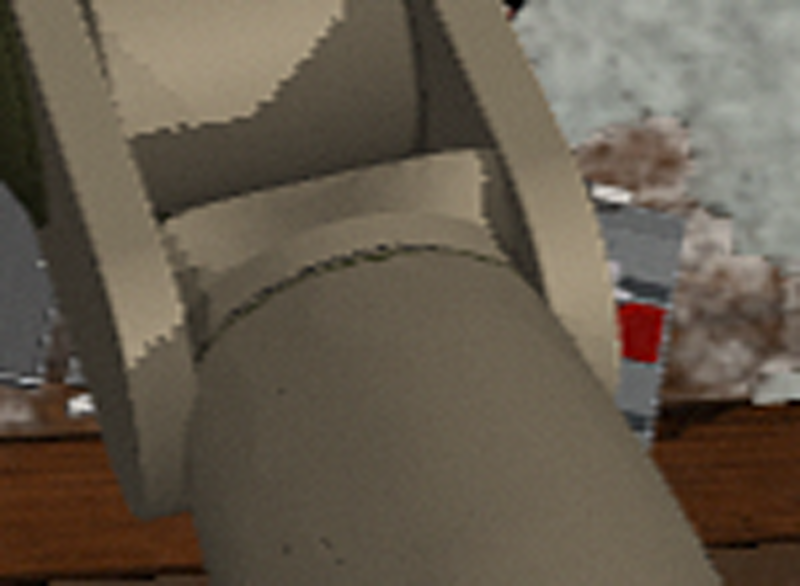

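The latch is still raised on the wall, with a small gap to the black buffer at (335,295). The 12 N blip was therefore the latch climb or a stick, not the buffer. I'll check the remaining gap from depth.

```bash
python3 - <<'E'
from h import *
p,d=capture("side"); C=cloud("side",d); hsv=cv2.cvtColor(p,cv2.COLOR_RGB2HSV)
L0=np.array([475.9,207.8]); v=-np.array([.2656,.9641]); n=np.array([.9641,-.2656])
a=(C[...,:2]-L0)@v; b=(C[...,:2]-L0)@n; Z=C[...,2]
for r in range(336,354,2):
    print(r,[(c,round(float(a[r,c])),round(float(b[r,c])),round(float(Z[r,c])),tuple(p[r,c])[0:3]==0 or int(p[r,c].sum())) for c in range(256,276,2)])
red=(d>0)&((hsv[...,0]<6)|(hsv[...,0]>174))&(hsv[...,1]>180)&(hsv[...,2]>80)&(a>60)&(a<220)&(abs(b)<30)
for lo in range(90,190,6):
    m=red&(a>=lo)&(a<lo+6)
    if m.any(): print("red",lo,round(float(Z[m].min()),1),round(float(Z[m].max()),1))
E
```

```text
336 [(256, 152, -1, 105, 267), (258, 151, 2, 105, 293), (260, 149, 4, 104, 275), (262, 149, 8, 106, 275), (264, 144, 9, 101, 143), (266, 138, 9, 95, 228), (268, 114, 2, 66, 218), (270, 113, 5, 66, 219), (272, 111, 7, 65, 221), (274, 110, 11, 65, 189)]
338 [(256, 157, 1, 107, 280), (258, 155, 3, 105, 292), (260, 154, 7, 106, 282), (262, 151, 9, 104, 218), (264, 145, 9, 98, 145), (266, 139, 10, 91, 215), (268, 116, 2, 63, 210), (270, 114, 5, 63, 220), (272, 117, 10, 67, 233), (274, 114, 12, 65, 194)]
340 [(256, 158, 1, 104, 287), (258, 157, 4, 103, 270), (260, 156, 7, 104, 278), (262, 153, 9, 101, 169), (264, 143, 8, 90, 161), (266, 142, 11, 89, 329), (268, 141, 14, 90, 385), (270, 141, 17, 91, 292), (272, 138, 19, 89, 291), (274, 138, 23, 90, 247)]
342 [(256, 161, 2, 102, 291), (258, 159, 5, 101, 277), (260, 161, 9, 105, 227), (262, 143, 4, 83, 192), (264, 142, 7, 83, 208), (266, 142, 11, 85, 246), (268, 141, 14, 86, 311), (270, 141, 17, 87, 341), (272, 142, 21, 89, 342), (274, 143, 25, 91, 389)]
344 [(256, 165, 4, 104, 277), (258, 165, 8, 104, 294), (260, 681, 266, 765, 153), (262, 1
[... 724 characters left out ...]
, 163, 9, 89, 566), (262, 163, 13, 91, 659), (264, 162, 16, 91, 635), (266, 160, 18, 88, 312), (268, 140, 12, 64, 190), (270, 143, 17, 70, 209), (272, 142, 20, 69, 275), (274, 143, 24, 72, 319)]
352 [(256, 178, 9, 100, 252), (258, 169, 9, 91, 456), (260, 169, 12, 91, 601), (262, 168, 15, 92, 664), (264, 166, 17, 90, 570), (266, 161, 18, 85, 330), (268, 141, 13, 61, 277), (270, 140, 16, 61, 233), (272, 141, 19, 63, 205), (274, 143, 24, 67, 357)]
red 114 106.1 106.1
red 120 106.7 110.8
red 126 97.6 110.6
red 132 97.6 110.6
red 138 90.1 109.5
red 144 95.5 108.1
red 150 102.4 107.2
red 156 101.3 106.9
red 162 99.8 106.5
red 168 99.7 104.7
red 174 99.5 103.3
red 180 95.2 104.9
red 186 101.0 106.3
```

The wall is at a≈143 mm and the buffer within a few mm of it. I'll continue in half-millimetre steps, reading force at each.

```bash
for i in 1; do python3 -m crank '{"dp":[[-0.013,-0.048,0],[-0.013,-0.048,0]],"delta_rot":[[0,0,0],[0,0,0]],"claw":[255,255]}' 100 >/dev/null; python3 st.py|head -1; done
python3 -m crank '{"dp":[[-0.013,-0.048,0],[-0.013,-0.048,0]],"delta_rot":[[0,0,0],[0,0,0]],"claw":[255,255]}' 100 >/dev/null; python3 st.py|head -1
python3 -m crank '{"dp":[[-0.013,-0.048,0],[-0.013,-0.048,0]],"delta_rot":[[0,0,0],[0,0,0]],"claw":[255,255]}' 100 >/dev/null; python3 st.py|head -1
```

```text
t 13.0 pos [474.04 198.86  85.42] along 9.12 lat 0.58 F along -5.7 lat 0.8 z 2.4 M pitchaxis(n) 0.93 v -0.04 z 0.04
t 13.2 pos [473.93 198.23  85.48] along 9.75 lat 0.65 F along -9.2 lat 0.4 z 2.5 M pitchaxis(n) 1.46 v 0.03 z -0.01
t 13.4 pos [473.71 197.44  85.44] along 10.57 lat 0.64 F along -9.5 lat -1.1 z 1.1 M pitchaxis(n) 1.57 v 0.01 z 0.01
```

That is a 3.5 N step at along ≈ 9.3 mm, matching the buffer's starting force. The latch should drop near 14.3 mm.

```bash

python3 -m crank '{"dp":[[-0.013,-0.048,0],[-0.013,-0.048,0],[-0.013,-0.048,0]],"delta_rot":[[0,0,0],[0,0,0],[0,0,0]],"claw":[255,255,255]}' 100 >/dev/null; python3 st.py|head -1
python3 -m crank '{"dp":[[-0.013,-0.048,0],[-0.013,-0.048,0]],"delta_rot":[[0,0,0],[0,0,0]],"claw":[255,255]}' 100 >/dev/null; python3 st.py|head -1
```

```text
t 13.7 pos [473.4  196.23  85.5 ] along 11.82 lat 0.67 F along -10.5 lat 0.7 z 1.6 M pitchaxis(n) 1.85 v -0.02 z -0.06
t 13.9 pos [473.22 195.43  85.55] along 12.64 lat 0.70 F along -11.9 lat -0.4 z 1.9 M pitchaxis(n) 2.00 v -0.03 z -0.02
```

```bash

python3 -m crank '{"dp":[[-0.013,-0.048,0],[-0.013,-0.048,0]],"delta_rot":[[0,0,0],[0,0,0]],"claw":[255,255]}' 100 >/dev/null; python3 st.py|head -1
python3 -m crank '{"dp":[[-0.013,-0.048,0]],"delta_rot":[[0,0,0]],"claw":[255]}' 100 >/dev/null; python3 st.py|head -1
python3 - <<'E'
from h import *
p,d=capture("side"); cv2.imwrite("pics/s12.png",cv2.resize(p[290:400,200:350],(800,586),interpolation=cv2.INTER_CUBIC)[:,:,::-1])
E
```

```text
t 14.1 pos [473.02 194.62  85.62] along 13.47 lat 0.73 F along -12.8 lat -1.0 z 1.5 M pitchaxis(n) 2.19 v -0.07 z -0.04
t 14.2 pos [472.93 194.23  85.64] along 13.87 lat 0.75 F along -12.5 lat -0.7 z 2.6 M pitchaxis(n) 2.25 v -0.05 z -0.06
```

View pics/s12.png

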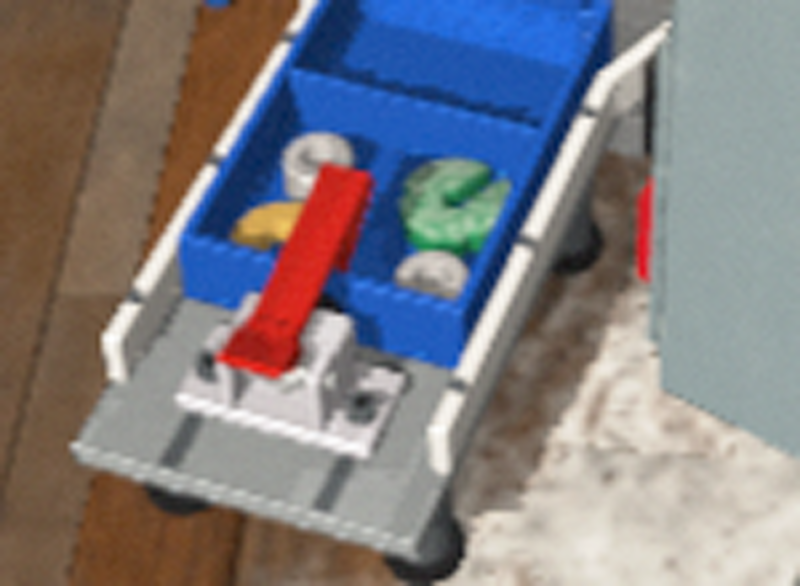

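```bash

python3 -m crank '{"dp":[[-0.013,-0.048,-0.02],[-0.013,-0.048,0]],"delta_rot":[[0,0,0],[0,0,0]],"claw":[255,255]}' 100 >/dev/null; python3 st.py
python3 -m crank '{"dp":[[-0.013,-0.048,0]],"delta_rot":[[0,0,0]],"claw":[255]}' 100 >/dev/null; python3 st.py|head -1
python3 - <<'E'
from h import *
p,d=capture("side"); cv2.imwrite("pics/s13.png",cv2.resize(p[290:400,200:350],(800,586),interpolation=cv2.INTER_CUBIC)[:,:,::-1])
E
```

```text
t 14.45 pos [472.75 193.35  85.49] along 14.76 lat 0.80 F along -14.0 lat 0.1 z 2.9 M pitchaxis(n) 2.32 v -0.04 z -0.02
yaw y 74.54 tilt: z-axis·v -0.20deg ·n 0.08deg grip 0.073
t 14.55 pos [472.66 192.94  85.53] along 15.18 lat 0.83 F along -14.7 lat 0.3 z 2.8 M pitchaxis(n) 2.47 v 0.05 z -0.04
```

View pics/s13.png

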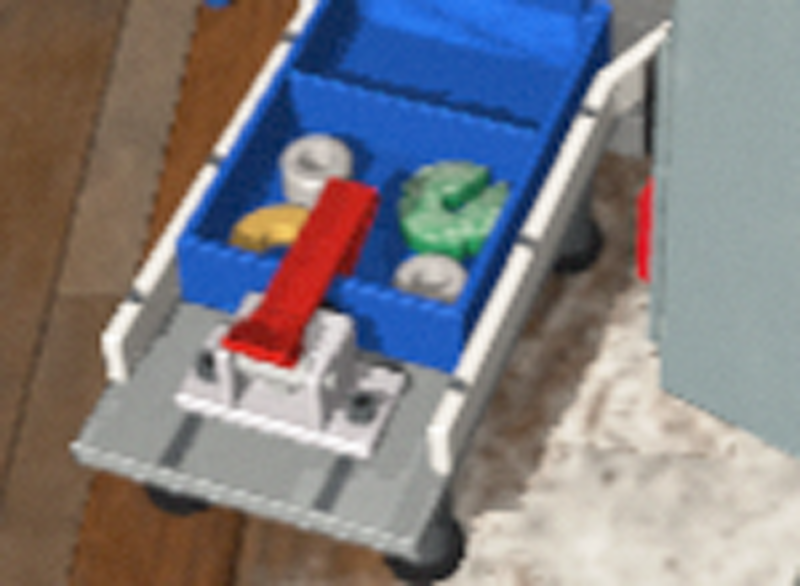

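The latch tip moved from (345,170) to (355,185), so it snapped down behind the wall at 14.7 N. I'll back off the push gently so the hook takes over.

```bash

python3 -m crank '{"dp":[[0.013,0.05,0],[0.013,0.05,0],[0.013,0.05,0],[0,0,0]],"delta_rot":[[0,0,0],[0,0,0],[0,0,0],[0,0,0]],"claw":[255,255,255,255]}' 100 >/dev/null; python3 st.py
python3 - <<'E'
from h import *
p,d=capture("side"); cv2.imwrite("pics/s14.png",cv2.resize(p[290:400,200:350],(800,586),interpolation=cv2.INTER_CUBIC)[:,:,::-1])
C=cloud("side",d); hsv=cv2.cvtColor(p,cv2.COLOR_RGB2HSV)
L0=np.array([475.9,207.8]); v=-np.array([.2656,.9641]); n=np.array([.9641,-.2656])
a=(C[...,:2]-L0)@v; b=(C[...,:2]-L0)@n; Z=C[...,2]
red=(d>0)&((hsv[...,0]<6)|(hsv[...,0]>174))&(hsv[...,1]>180)&(hsv[...,2]>80)&(a>60)&(a<220)&(abs(b)<30)
for lo in range(114,190,6):
    m=red&(a>=lo)&(a<lo+6)
    if m.any(): print("red",lo,round(float(Z[m].min()),1),round(float(Z[m].max()),1))
E
```

```text
t 15.0 pos [472.67 193.4   85.39] along 14.74 lat 0.71 F along -6.7 lat 1.1 z 3.8 M pitchaxis(n) 1.16 v 0.02 z -0.05
yaw y 74.57 tilt: z-axis·v -0.06deg ·n 0.05deg grip 0.075
red 114 99.1 99.9
red 120 95.6 102.5
red 126 90.0 102.5
red 132 89.6 102.7
red 138 88.1 102.0
red 144 97.8 102.6
red 150 98.1 102.3
red 156 98.1 102.2
red 162 97.7 102.3
red 168 98.3 101.9
red 174 100.9 105.1
red 180 88.5 106.7
red 186 101.9 108.0
```

View pics/s14.png

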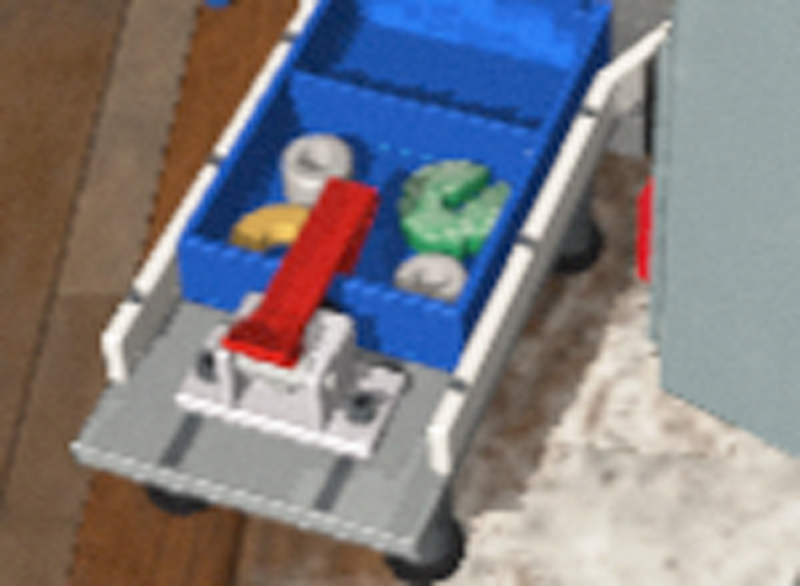

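The latch bar is now level at z≈102 along its length, where it had sloped up to 110. I'll ease off a little more and open to the partial width, so the inner finger clears the divider.

```bash

python3 -m crank '{"dp":[[0.013,0.05,0.01],[0,0,0.01],[0,0,0],[0,0,0],[0,0,0],[0,0,0],[0,0,0],[0,0,0],[0,0,0]],"delta_rot":[[0,0,0],[0,0,0],[0,0,0],[0,0,0],[0,0,0],[0,0,0],[0,0,0],[0,0,0],[0,0,0]],"claw":[255,255,230,200,170,140,120,120,120]}' 20; python3 st.py; python3 lv.py s15
```

```text
time_s: 15.95
eef_pos: [472.5, 193.3, 85.3]
ee_rot: [-0.0, 0.134, 0.991, -0.0]
force: [0.4, -1.1, -0.1]
grip_width: 0.531
t 15.95 pos [472.46 193.31  85.27] along 14.88 lat 0.53 F along 0.9 lat 0.7 z -0.1 M pitchaxis(n) -0.01 v -0.01 z 0.02
yaw y 74.56 tilt: z-axis·v 0.01deg ·n -0.01deg grip 0.531
rim Z vs a [(0, 91.6), (15, 92.3), (30, 90.9), (45, 90.9), (60, 88.8), (75, 91.1), (90, 90.9), (105, 90.2), (120, 90.4), (135, 90.4)]
rim rect (side, minus ~2.3 lat) ((82.48129272460938, 2.6795501708984375), (148.3363037109375, 93.26561737060547), 0.2855721116065979)
```

View pics/s15.png

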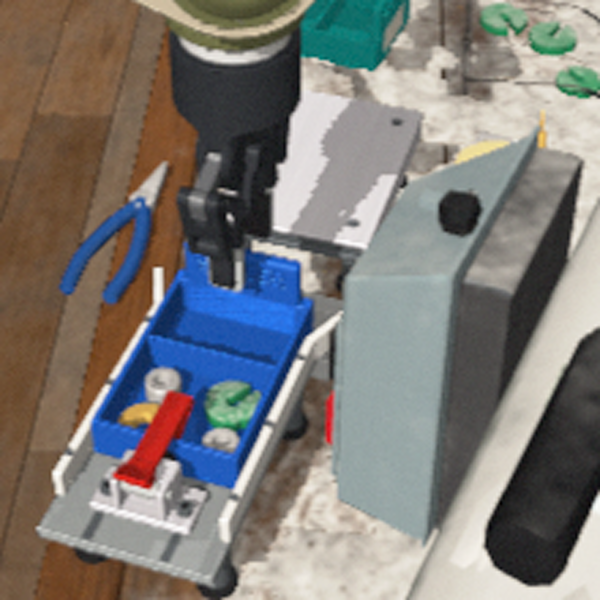

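Released: forces are zero, the fingers stand clear of plate and divider, and the latch is down. I'll rise straight up, then move away for a final look.

```bash

python3 -m crank '{"dp":[[0,0,0.8],[0,0,1.5],[0,0,2],[0,0,2],[0,0,2.5],[0,0,2.5],[0,0,2.5],[0,0,1],[0,0,0]],"delta_rot":[[0,0,0],[0,0,0],[0,0,0],[0,0,0],[0,0,0],[0,0,0],[0,0,0],[0,0,0],[0,0,0]],"claw":[120,120,120,120,120,120,120,120,120]}' 20; python3 st.py
python3 -m crank '{"dp":[[-1.5,1.5,0],[-2.5,2.5,0],[-2.5,2.5,0],[-2.5,2.5,0],[-2.5,2.5,0],[-1.5,1.5,0],[0,0,0]],"delta_rot":[[0,0,0],[0,0,0],[0,0,0],[0,0,0],[0,0,0],[0,0,0],[0,0,0]],"claw":[120,120,120,120,120,120,120]}' 20; python3 lv.py s16
python3 - <<'E'
from h import *
p,d=capture("top"); cv2.imwrite("pics/t16.png",p[:,:,::-1])
E
```

```text
time_s: 16.9
eef_pos: [472.9, 193.5, 234.4]
ee_rot: [0.001, 0.134, 0.991, 0.0]
force: [0.2, -0.3, 0.1]
grip_width: 0.524
t 16.9 pos [472.88 193.5  234.4 ] along 14.59 lat 0.88 F along 0.2 lat 0.2 z 0.1 M pitchaxis(n) -0.01 v -0.08 z -0.01
yaw y 74.56 tilt: z-axis·v -0.06deg ·n 0.13deg grip 0.524
time_s: 17.6
eef_pos: [340.5, 324.5, 232.1]
ee_rot: [-0.001, 0.133, 0.991, -0.0]
force: [0.1, 0.2, -0.1]
grip_width: 0.533
rim Z vs a [(0, 92.3), (15, 93.2), (30, 90.9), (45, 90.5), (60, 89.2), (75, 90.7), (90, 91.1), (105, 90.6), (120, 90.7), (135, 90.2)]
rim rect (side, minus ~2.3 lat) ((78.8864517211914, 2.6476783752441406), (141.34609985351562, 92.90258026123047), 0.23640881478786469)
```

View pics/s16.png

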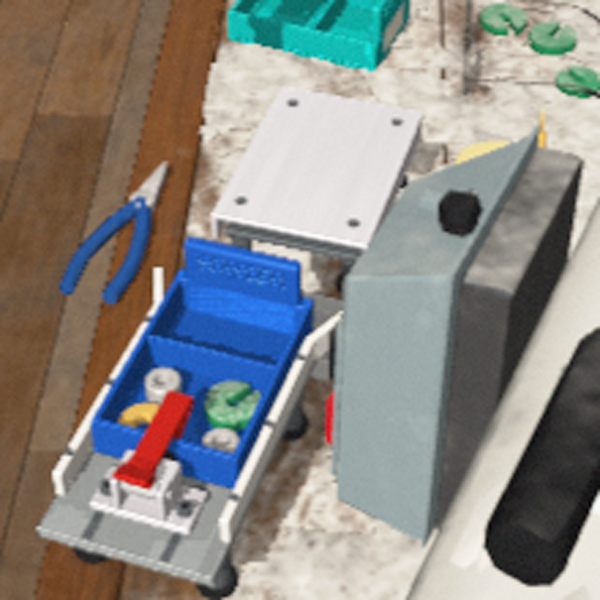

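View pics/t16.png

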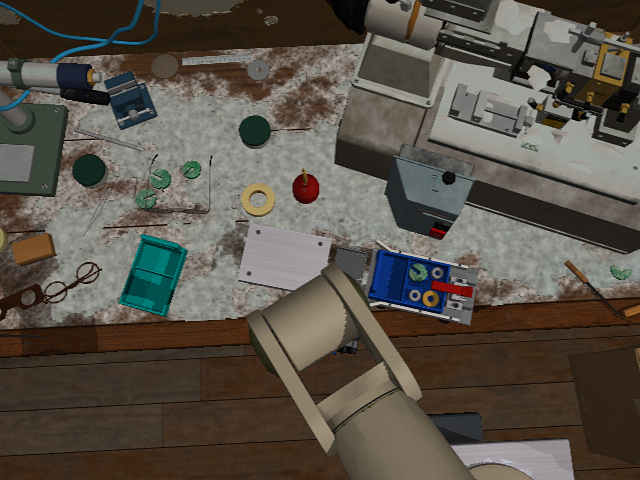

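The tray sits between the guides with the latch down behind its front wall and all four parts inside. The oil can at (306,188), the tape at (258,199) and the pliers are where they were. The gripper is clear of everything.

```bash
python3 -c "
from rig import *
print(sense()['force']); print(finish_job())"
```

```text
[ 0.65136388 -0.2486367  -0.33083683]
the job is handed in; nothing more can be done
None
```

The blue tray is docked and latched, and I handed the job in at about 17.7 s of the 45 s. I pinched it by the rear grip plate, turned it about 5° onto the dock axis, and slid it level across the gap and in between the guides.

- **Seating:** I felt the buffer as a 3.5 N step at about dock x = 144 mm. I then crept on in 0.5 mm steps until the latch snapped down at about 14.7 N, roughly 6 mm into the buffer's 10 mm. After that I eased back and let go.
- **Level:** The tool tilt stayed within about 0.2° and the rim height stayed flat all the way across the gap.
- **Last checks:** The latch lies level behind the front wall, all four parts are in the tray, and the tray did not move as I let go. The oil can, tape and pliers are where they were, and the gripper was touching nothing.

**What disagreed or went less cleanly:**
- **Sticking:** About 3 mm before the buffer, the push rose briefly to 12.7 N and then let go. I took it for the buffer at first, but it was the latch climbing or sticking.
- **Rear held high:** Just after it left the stand, the tray's rear was held about 0.9 mm high for a short stretch until I lowered it onto the ledge. At full push it also rose about 0.2 mm.
- **Cameras:** The top and side cameras differed by about 2 mm. I used the top one, which matched the gripper.

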